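# Check a sole clamp's gap with a taper feeler

## Task

On the shoe bench, turn the clamp carousel clockwise (seen from above; the red peg on it is the handle) until it meets its index stop, so that the clamp's mouth faces the robot's left. Then take the green-handled taper feeler, lift it, and slide its blade level and straight into the middle of the gap between the two brass plates until it drags snugly on both, without forcing it, and finish while still holding it there in the gripper, with the carousel still at its stop. Leave the blue scraper and everything else on the bench alone.

Things in the scene. Friction and masses are not known exactly. Their poses are not given: they have to be found in the camera images.
- disc (a joint): Angle of the clamp carousel's aluminium disc (260 mm across, upper face 40 mm above the bench), rad. 0 = at its index stop, a hard stop; the value grows as the disc turns anticlockwise seen from above. Starts 0.8 to 1.4 from the stop; friction (3 to 4 N at the peg) holds it wherever it is left.
- axis (a point): Point on the carousel's vertical hinge axis, at the disc's upper face (40 mm above the bench). Its axes turn with the disc (same directions as point throat).
- peg_top (a point): Centre of the top of the upright red peg on the disc, by which it is turned: 24 mm diameter, 66 mm tall, its top 106 mm above the bench, 105 mm from the hinge axis. The clamp's highest point is about 123 mm above the bench. The peg turns with the disc and does not spin on its own.
- throat (a point): Middle of the clamp gap's narrowest line (throat), 85 mm above the bench, 20 mm from the hinge axis. Own +y: level, out of the mouth; -y is the way in; z up. The gap is 4.2 to 6.7 mm high (differs each run; its true middle is within 1 mm of this point), 60 mm wide along x and runs 80 mm inward at even height. Outward the lips flare by 0.5 rad over 18 mm: the mouth is some 20 mm high.
- pad_top: Upper brass plate, 60 x 80 x 10 mm plus its lip, sprung: it yields straight up by up to 8 mm, 8 N/mm after a preload of about 1.6 N. Origin on its lower face, on the hinge axis. The two plates together also float up or down by up to 6 mm on a soft spring (0.6 N/mm), so that both bear alike on a blade that is a little high or low.
- pad_low: Lower brass plate, its mirror image, sprung the same way: it yields straight down by up to 8 mm, 8 N/mm after a preload of about 1.4 N. Origin on its upper face, on the hinge axis.
- feeler: Taper feeler, dark green handle 80 long (x) x 18 wide x 30 mm high, about 0.12 kg, loose on the bench. Origin: centre of the handle's underside, +x towards the tip. Steel blade, 95 mm long, 20 wide, runs on along +x at mid height; 2 mm thick at the tip growing evenly, up and down alike, to 11.5 mm at the handle.
- feeler_tip (a point): Middle of the blade's tip, 135 mm along +x from the handle's centre, 15 mm above the underside. The blade meets both plates when the tip is about 22 to 47 mm past the throat; deeper, it spreads them. A push of 4 to 8 N along the blade is a snug drag.
- feeler_grip (a point): Centre of the feeler's handle, 15 mm above its underside: where to grip it, across its 18 mm width.
- scraper: Blue-handled scraper, not to be used: handle of the same size, with a short wide flat blade; origin at the centre of the handle's underside, +x towards the blade. It lies beside the feeler; which of the two lies nearer the robot varies.
- hammer: Hammer lying on the right of the bench, 0.3 m or less long; to be left alone.
- tin: Closed tin, 70 mm across, 100 mm high, standing on the left of the bench; to be left alone.
Things that resemble listed ones, but are neither listed nor needed, are in the scene too. There is more than one size of the feeler; the one meant has the size given above.

How it is judged (in metres and radians):
On the way, in this order (a step that is already met when the one before it is completed fails the run):
1. the carousel is turned to its index stop (value of joint disc below 0.05 rad), for 0.2 s.
2. the feeler is lifted off the bench in the gripper (contact force between the fingers and feeler above 2 N and height (world z) of feeler_grip above 0.05 m), for 0.2 s.
3. the feeler's tip is between the plates, past the throat (y of feeler_tip in the frame of throat below -0.01 m and x of feeler_tip in the frame of throat between -0.02 and 0.02 m and z of feeler_tip in the frame of throat between -0.006 and 0.006 m), for 0.1 s.
At the end, for the whole second after the job is handed in: Carousel within 0.05 rad of its stop; feeler gripped (over 2 N), still, handle over 60 mm up, level and in line with the gap within 10 degrees, tip 15 to 78 mm past the throat and within 15 mm of the plates' middle line; each plate bears on the blade with 1 to 10 N (value of joint disc below 0.05 rad and contact force between the fingers and feeler above 2 N and contact force between feeler and pad_top between 1 and 10 N and contact force between feeler and pad_low between 1 and 10 N and y of feeler_tip in the frame of throat between -0.078 and -0.015 m and x of feeler_tip in the frame of throat between -0.015 and 0.015 m and angle between the x axis of feeler and the y axis of throat, either way round below 0.17 rad and angle between feeler's own z axis and vertical below 0.17 rad and height (world z) of feeler_grip above 0.06 m and linear speed of feeler below 0.01 m/s); the arm keeps its last pose, push and grip.
It fails at once if the feeler is forced: more than 30 N on a plate (contact force between feeler and pad_top above 30 N or contact force between feeler and pad_low above 30 N).
It fails at once if the scraper, hammer or tin is moved by more than 25 mm (distance of any of scraper, hammer, tin from where it was at the start of the episode above 0.025 m).
It also fails if it takes over 61 s, if anything falls off the work surface, if the arm or the gripper's body presses on something with over 40 N, if the wrist force passes 120 N, or if a joint passes its speed limit or range.

## Robot

A 7-joint arm with a two-finger parallel gripper is mounted at the origin on the work surface. World frame = base frame: x ahead of the robot, y to its left, z up, the work surface at z = 0. Lengths are in m, angles in degrees, forces in N, time in s.
With the tool pointing down it reaches from about 0.425 to 0.875 m from the base axis. Payload 8.4 kg.
Tool frame: the origin (TCP) lies midway between the tips of the shut fingers; the grasp point (between the pads) lies 19 mm behind it (tcp_to_grasp is the distance from the TCP to the grasp point, in m); z points along the fingers, y is the line along which they close (so a half turn about z gives the same grasp; the last joint's range is limited). The gripper opens to 87 mm and grips with 3 to 60 N. Pads are 19 mm wide; open, the fingers measure 117 mm over their backs; the gripper's body (75 mm by 190 mm) begins 51 mm behind the grasp point.
Start: joints at [-5.684, 19.091, 2.286, 83.961, -0.768, 76.965, -3.352], TCP at [0.65, -0, 0.223] pointing down, gripper open.
Joint ranges: [-147.57, 147.57], [-21.85, 119.76], [-74.77, 79.35], [14.55, 137.4], [-85.83, 265.84], [4.83, 119.75], [-152.11, 152.11]. Speed limits (degrees/s): [127.2, 127.2, 159.86, 159.86, 180, 180, 180].

## Interface

Orientations are given as a 3x3 rotation matrix whose columns are the frame's x, y, z axes.
In Python, from station import * gives the robot as it stands. The module is installed in compiled form; this text tells all that it offers.
- The arm moves only by the tool apply_moves, never from a script. Its argument "motion" is a list that holds one entry, the list of rows, each a list of 4 numbers: the shift along the tool's x, y, z in m, then the turn about the tool's z in rad. A call has 1 to 8 rows; each row is the pose to reach, as a shift and turn from the pose commanded when the call began, along the tool's axes at that moment; what a row does not reach only later rows make up. A row lasts 1/10 s, in which the tool goes at most 50 mm and 8.59 degrees, less where a joint would pass 70% of its speed; a pose out of reach is approached as far as the arm can. A call with a gripper value outside its range is refused whole. "hand" is the finger opening in m, from 0 to 0.087, set as the call begins (left out, the last holds). The fingers move at their own pace and stop on an object; the grip force is fixed at half the most. Time passes only in rows, so rows that repeat a pose let the fingers close. It gives the time, the measured TCP pose, the force, the opening and the grip force at its end, in the units of the state.
- get_state(): the state, without advancing time (a new reading comes with each control period).
- capture(name): name is "scene" or "side" or "wrist"; returns the picture (400x640x3 uint8, red, green, blue); there is no depth.
- get_calibration(name): a dict with "mtx" (3x3 intrinsics, pixels), "position" and "orientation" of the camera in the world. Camera axes: x right, y down, z forward; pixel columns grow to the right and rows downward; lengths in m; the calibration is good to about 2 mm. A picture is of the moment at which its call begins: read the wrist's pose just before it. get_calibration takes no time and is no camera call; for the wrist camera it gives the pose at the moment of the call.
- sign_off(): hands the job in; it is judged then, once.
The state is a dict: "time_s": time; "joint_positions": joint angles; "dq": joint speeds; "effort": joint torques, N m; "tcp_pos": TCP position; "tcp_rot": TCP orientation; "wrist_force": force on the tool from outside, world axes, zero at the start; "ft_torque": the same for the moment, N m; "grip_width": opening from 0.0 (shut) to 1.0 (fully open); "grasp_force": force on a finger pad.
Only numpy, scipy, OpenCV 4.12 (cv2) and the standard library are available. Lean on these libraries where they do the work, as an engineer would, in place of code of your own. Each camera call takes 0.05 s, during which the arm holds its last target. There are 200 camera calls.

## Working session

There is one attempt and no reset: what is moved stays moved. The work goes in short steps, Python scripts to look and compute and a tool call to move; the robot and the scene stay as the last step left them, time stands still between calls to the robot, and variables do not carry over. Pictures are saved under pics/ and viewed, at most 10 in all, crops included, and the job is handed in when it is done.

Besides the shell and the picture viewer there is one more tool, called after "Emit:" by a JSON object that holds its "op" and its "data". apply_moves: Moves the arm, as the interface text tells. Its arguments: {"type":"object","properties":{"motion":{"type":"array","items":{"type":"array","items":{"type":"array","items":{"type":"number"}}}},"hand":{"type":"number"}},"required":["motion"]}

```bash
mkdir -p pics; python3 - <<'E'
from station import *
import cv2,numpy as np
s=get_state();print(s['time_s'],s['tcp_pos'],s['tcp_rot'],s['wrist_force'])
for n in ("scene","side","wrist"):
    c=get_calibration(n);print(n,c)
    cv2.imwrite(f"pics/{n}0.png",cv2.cvtColor(capture(n),cv2.COLOR_RGB2BGR))
E
```

```text
0.0 [ 6.49540740e-01 -5.50517759e-05  2.21638438e-01] [[ 1.65495254e-05  9.99998677e-01 -1.62646694e-03]
 [ 9.99999990e-01 -1.67780009e-05 -1.40459951e-04]
 [-1.40487054e-04 -1.62646459e-03 -9.99998667e-01]] [-0.30093644 -0.0445536   0.13722334]
scene {'mtx': array([[397.32465103,   0.        , 318.30880185],
       [  0.        , 397.32465103, 194.4926017 ],
       [  0.        ,   0.        ,   1.        ]]), 'position': array([ 0.99573184, -0.49461412,  0.89832777]), 'orientation': array([[ 0.66375034,  0.55184489, -0.5048789 ],
       [ 0.74788928, -0.49856993,  0.43828033],
       [-0.00985468, -0.66850224, -0.74364484]])}
side {'mtx': array([[375.45008063,   0.        , 321.19564476],
       [  0.        , 375.45008063, 201.6062026 ],
       [  0.        ,   0.        ,   1.        ]]), 'position': array([-0.04569574, -0.69424734,  0.97908278]), 'orientation': array([[ 0.82053506, -0.4044857 ,  0.40387317],
       [-0.57147683, -0.59496359,  0.56518365],
       [ 0.01168112, -0.69455716, -0.71934269]])}
wrist {'mtx': array([[334.47180812,   0.        , 318.06644144],
       [  0.        , 334.47180812, 200.58506448],
       [  0.        ,   0.        ,   1.        ]]), 'position': array([0.64967775, 0.08250919, 0.3847642 ]), 'orientation': array([[ 9.99999626e-01,  3.62151877e-04, -7.84910204e-04],
       [ 1.12652172e-04, -9.54863538e-01, -2.97044798e-01],
       [-8.57057465e-04,  2.97044598e-01, -9.54863222e-01]])}
```

View pics/scene0.png

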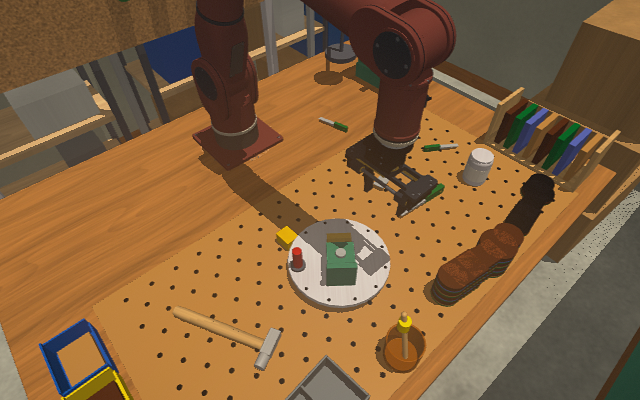

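View pics/side0.png

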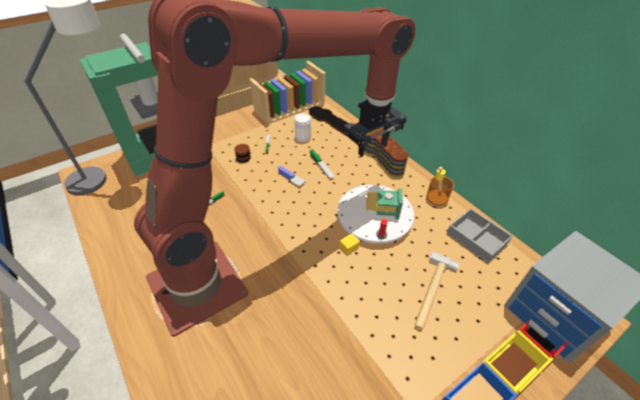

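The scene view shows the disc near (340,262), the red peg at (297,257) and the clamp on the disc. The side view shows the peg at (383,228). There are three green-handled tools in the side view:
- (320,160): the large one, beside the blue scraper at (290,176).
- (268,143): a small one.
- (213,198): partly hidden by the arm.

The large one looks like the feeler, since it lies next to the scraper. I'll measure it and confirm in a crop.

```bash
cat > h.py <<'E'
from station import *
import cv2,numpy as np
def load(f): return cv2.imread(f)
def ray(c,px):
    d=c['orientation']@np.linalg.inv(c['mtx'])@np.array([px[0],px[1],1.]);return np.array(c['position']),d/np.linalg.norm(d)
def plane(c,px,z):
    p,d=ray(c,px);return p+d*(z-p[2])/d[2]
def tri(c1,p1,c2,p2):
    a,d=ray(c1,p1);b,e=ray(c2,p2)
    t=np.linalg.lstsq(np.stack([d,-e],1),b-a,rcond=None)[0]
    q,r=a+d*t[0],b+e*t[1];return (q+r)/2,np.linalg.norm(q-r)
def proj(c,P):
    q=c['mtx']@(c['orientation'].T@(np.asarray(P)-c['position']));return q[:2]/q[2]
def blobs(im,lo,hi,mn=15):
    m=cv2.inRange(cv2.cvtColor(im,cv2.COLOR_BGR2HSV),lo,hi)
    return [(x,m) for x in cv2.findContours(m,cv2.RETR_EXTERNAL,cv2.CHAIN_APPROX_NONE)[0] if cv2.contourArea(x)>=mn]
E
python3 - <<'E'
from h import *
for n in("scene","side"):
    im=load(f"pics/{n}0.png");c=get_calibration(n)
    for nm,lo,hi,z in(("red",(0,200,120),(6,255,255),.1),("green",(50,150,40),(80,255,255),.03),("blue",(110,90,80),(130,255,255),.03)):
        for b,_ in blobs(im,lo,hi):
            r=cv2.minAreaRect(b);P=plane(c,r[0],z)
            if 0.2<P[0]<1.1 and abs(P[1])<.7: print(n,nm,cv2.boundingRect(b),np.round(r[0],1),np.round(r[1],1),P.round(3))
    m=[b for b,_ in blobs(im,(0,0,120),(180,60,255),600)]
    for b in m: 
        e=cv2.fitEllipse(cv2.convexHull(b));print(n,"grey",np.round(e[0],1),np.round(e[1],1),plane(c,e[0],.04).round(3))
c=get_calibration("side");im=load("pics/side0.png")
cv2.imwrite("pics/crop1.png",cv2.resize(im[120:260,230:430],None,fx=4,fy=4,interpolation=cv2.INTER_CUBIC))
E
```

```text
scene red (293, 248, 8, 7) [296.5 251. ] [6. 7.] [ 0.555 -0.184  0.1  ]
scene green (432, 184, 12, 9) [437.  187.7] [ 4.4 13. ] [0.622 0.297 0.03 ]
scene blue (46, 319, 46, 60) [ 76.1 347.4] [40.2 49.5] [ 0.387 -0.678  0.03 ]
scene grey [331.3 393.6] [ 33.4 140.8] [ 0.831 -0.325  0.04 ]
scene grey [-46.9 252.5] [ 34.1 466.1] [-0.071 -0.827  0.04 ]
scene grey [338.8 262.2] [ 87.5 102.2] [ 0.619 -0.103  0.04 ]
scene grey [514.5 324.3] [ 51.1 367.5] [0.998 0.078 0.04 ]
side red (521, 326, 36, 31) [538.1 341.8] [41.3  7.4] [ 0.612 -0.683  0.1  ]
side red (380, 224, 5, 11) [382.2 229.2] [ 3.5 10.2] [ 0.535 -0.204  0.1  ]
side green (311, 151, 9, 10) [314.5 156. ] [12.   3.5] [0.609 0.273 0.03 ]
side blue (279, 167, 15, 12) [284.9 172.8] [16.1  5.1] [0.46  0.253 0.03 ]
side grey [595.7 360.1] [13.2 14.7] [ 0.734 -0.791  0.04 ]
side grey [585.9 281.7] [ 99.1 108.3] [ 0.933 -0.656  0.04 ]
side grey [480.4 231.4] [48.  64.2] [ 0.833 -0.358  0.04 ]
side grey [375.2 213.5] [57.9 77.5] [ 0.601 -0.105  0.04 ]
side grey [ 66.4 360.9] [117.4 478.4] [-0.344 -0.05   0.04 ]
side grey [137.2 100.1] [38.3 53.8] [0.149 1.065 0.04 ]
side grey [38.7 74.8] [166.7 250.2] [-0.192  1.582  0.04 ]
```

View pics/crop1.png

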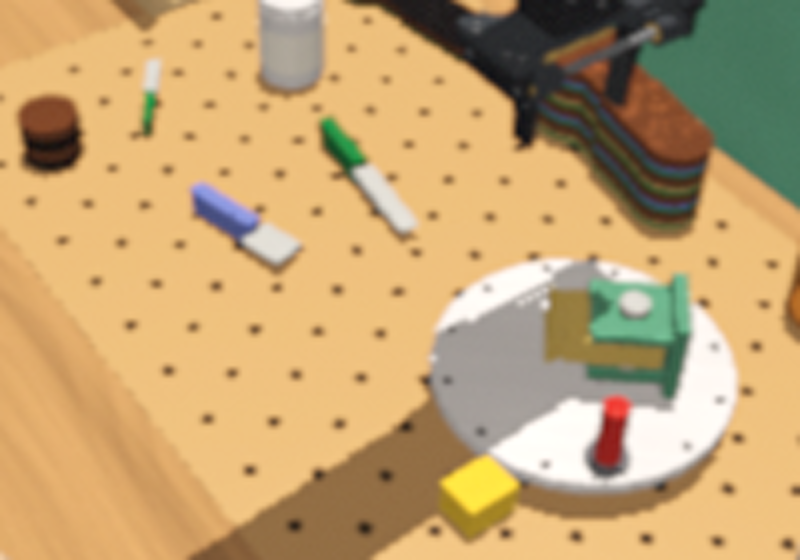

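View pics/wrist0.png

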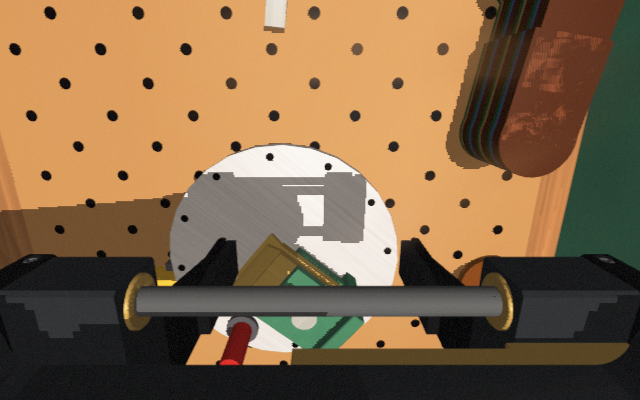

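The crop confirms it. The large green handle at side (316,156), with a long narrow blade pointing at the disc, is the feeler. The small green tool at (267,145) is a decoy, and the blue scraper at (287,173) has a short wide blade. In the wrist view the clamp mouth faces up and left (−x,+y), and the peg is near (235,340).

```bash
python3 - <<'E'
from h import *
cs,cd,cw=[get_calibration(n) for n in("scene","side","wrist")]
print("peg",tri(cs,(297,249.5),cd,(384.3,222)), plane(cs,(297,249),.106),plane(cd,(384.3,221.5),.106))
im=load("pics/wrist0.png")
g=cv2.inRange(cv2.cvtColor(im,cv2.COLOR_BGR2HSV),(0,0,100),(180,45,255));g[230:]=0
b=max(cv2.findContours(g,0,1)[0],key=cv2.contourArea)[:,0]
P=np.array([plane(cw,p,.04)[:2] for p in cv2.convexHull(b)[:,0] if p[1]<225])
# circle r .13 fit
from scipy.optimize import least_squares
f=least_squares(lambda q:np.hypot(*(P-q).T)-.13,[.61,-.1],loss='soft_l1',f_scale=.003);print("wrist disc",f.x,np.abs(f.fun).mean(),len(P))
for n,c in(("scene",cs),("side",cd)):
    im=load(f"pics/{n}0.png");g=cv2.inRange(cv2.cvtColor(im,cv2.COLOR_BGR2HSV),(0,0,100),(180,60,255))
    x,y=map(int,proj(c,[.61,-.103,.04]));
    k,l,st,ce=cv2.connectedComponentsWithStats(g);lab=np.bincount(l[y-40:y+40,x-45:x+45].ravel())[1:].argmax()+1
    H=cv2.convexHull(np.argwhere(l==lab)[:,::-1].astype(np.int32))[:,0]
    P=np.array([plane(c,p,.04)[:2] for p in H])
    f=least_squares(lambda q:np.hypot(*(P-q).T)-.13,[.61,-.1],loss='soft_l1',f_scale=.003);print(n,f.x,np.abs(f.fun).mean(),st[lab])
E
```

```text
peg (array([ 0.55636383, -0.185353  ,  0.10519179]), np.float64(0.005897141036420946)) [ 0.55462064 -0.18162795  0.106     ] [ 0.5566947  -0.18764927  0.106     ]
wrist disc [ 0.6104228  -0.09422936] 0.0005468856878868333 25
scene [ 0.61140921 -0.09639954] 0.0009436959399172606 [ 288  219  102   89 5314]
side [ 0.60671063 -0.09676425] 0.0023249744072729736 [ 337  185   77   58 2618]
```

Emit:
{"op": "apply_moves", "data": {"motion": [[[-0.037,-0.019,0,0.14],[-0.074,-0.038,0,0.28],[-0.111,-0.056,0.01,0.42],[-0.148,-0.075,0.03,0.54],[-0.185,-0.094,0.05,0.54],[-0.185,-0.094,0.08,0.54],[-0.185,-0.094,0.085,0.54],[-0.185,-0.094,0.085,0.54]]], "hand": 0.06}}

```text
time_s: 0.95
tcp_pos: [0.5557, -0.1838, 0.1369]
tcp_rot: [[0.513, 0.858, -0.002], [0.858, -0.513, 0.001], [-0.0, -0.002, -1.0]]
wrist_force: [-0.2, 0.0, 0.0]
grip_width: 0.688
grasp_force: 0.0
```

```bash
python3 - <<'E'
from h import *
s=get_state();print(s['time_s'],s['tcp_pos'],s['tcp_rot'].round(3).tolist(),s['grip_width'])
c=get_calibration("wrist");im=cv2.cvtColor(capture("wrist"),cv2.COLOR_RGB2BGR);cv2.imwrite("pics/w1.png",im)
for b,_ in blobs(im,(0,180,80),(8,255,255),80):print(cv2.boundingRect(b),cv2.minAreaRect(b))
print(proj(c,[.556,-.185,.106]),proj(c,[.61,-.095,.04]))
E
```

```text
0.95 [ 0.55573312 -0.18380103  0.13686902] [[0.513, 0.858, -0.002], [0.858, -0.513, 0.001], [-0.0, -0.002, -1.0]] 0.6875061849511349
(304, 192, 36, 59) ((321.5, 221.0), (58.0, 35.0), 90.0)
[320.07566686 235.55289665] [320.16461786  65.16138824]
```

View pics/w1.png

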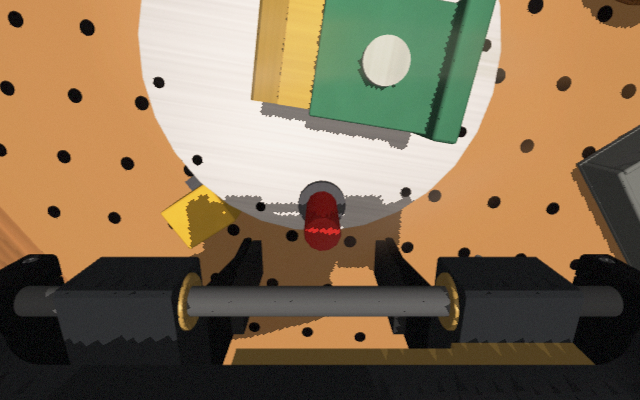

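The peg sits centred between the fingers, at (322,232). The mouth faces image left and about 12° up, so roughly 0.8–0.85 rad remains to the stop. Next I lower the gripper and cage the peg.

Emit:
{"op": "apply_moves", "data": {"motion": [[[0,0,0.035,0],[0,0,0.068,0],[0,0,0.068,0],[0,0,0.068,0]]], "hand": 0.032}}

```text
time_s: 1.4
tcp_pos: [0.5569, -0.1844, 0.071]
tcp_rot: [[0.513, 0.858, 0.001], [0.858, -0.513, 0.0], [0.0, 0.001, -1.0]]
wrist_force: [0.1, -0.5, 0.5]
grip_width: 0.423
grasp_force: 0.0
```

Emit:
{"op": "apply_moves", "data": {"motion": [[[0.001,-0.0105,0,0.1],[0.002,-0.021,0,0.2],[0.0047,-0.031,0,0.3],[0.0083,-0.041,0,0.4],[0.0129,-0.0503,0,0.5],[0.0183,-0.0593,0,0.6],[0.0215,-0.0635,0,0.65],[0.0215,-0.0635,0,0.65]]]}}

```text
time_s: 2.2
tcp_pos: [0.5142, -0.1336, 0.0723]
tcp_rot: [[0.928, 0.372, 0.004], [0.372, -0.928, -0.0], [0.004, 0.002, -1.0]]
wrist_force: [-0.5, 0.1, 0.6]
grip_width: 0.368
grasp_force: 0.0
```

Emit:
{"op": "apply_moves", "data": {"motion": [[[0.0003,-0.008,0,0.08],[0.0013,-0.0165,0,0.16],[0.0013,-0.0165,0,0.16]]]}}

```text
time_s: 2.5
tcp_pos: [0.5091, -0.1174, 0.0714]
tcp_rot: [[0.975, 0.22, 0.003], [0.22, -0.975, 0.0], [0.003, 0.0, -1.0]]
wrist_force: [-0.8, 0.4, 0.1]
grip_width: 0.371
grasp_force: 0.0
```

Emit:
{"op": "apply_moves", "data": {"motion": [[[0,-0.004,0,0.04],[0.0004,-0.008,0,0.08],[0.0004,-0.008,0,0.08]]]}}

```text
time_s: 2.8
tcp_pos: [0.5081, -0.1116, 0.0712]
tcp_rot: [[0.99, 0.143, 0.004], [0.143, -0.99, -0.002], [0.003, 0.002, -1.0]]
wrist_force: [1.4, -4.9, 2.3]
grip_width: 0.364
grasp_force: 2.4
```

```bash
python3 - <<'E'
from h import *
c=get_calibration("wrist");im=cv2.cvtColor(capture("wrist"),cv2.COLOR_RGB2BGR)
s=cv2.cvtColor(capture("scene"),cv2.COLOR_RGB2BGR)
cv2.imwrite("pics/w2.png",np.hstack([im[:,100:520],s[150:350,240:440].repeat(2,0).repeat(2,1)][:2])[:, :800])
E
```

```text
(no output)
```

View pics/w2.png

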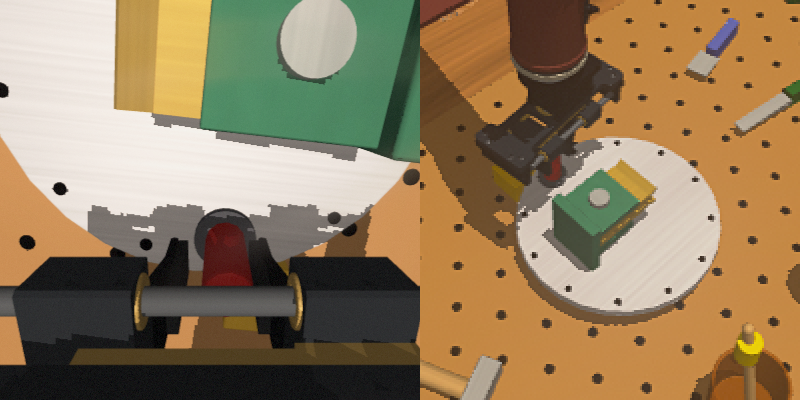

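The disc is turning with the peg caged, at (228,260) in the left half. The force of about 5 N matches friction or early stop contact, so I push on in small steps until it climbs.

Emit:
{"op": "apply_moves", "data": {"motion": [[[0,-0.004,0,0.04],[0,-0.004,0,0.04]]]}}

```text
time_s: 3.1
tcp_pos: [0.5087, -0.1113, 0.0712]
tcp_rot: [[0.995, 0.1, 0.007], [0.1, -0.995, -0.006], [0.006, 0.007, -1.0]]
wrist_force: [9.9, -18.8, -5.7]
grip_width: 0.372
grasp_force: 9.5
```

Emit:
{"op": "apply_moves", "data": {"motion": [[[0,-0.004,0,0.02],[0,-0.004,0,0.02]]]}}

```text
time_s: 3.3
tcp_pos: [0.509, -0.1112, 0.0712]
tcp_rot: [[0.997, 0.078, 0.009], [0.078, -0.997, -0.01], [0.008, 0.011, -1.0]]
wrist_force: [14.9, -31.3, -14.1]
grip_width: 0.377
grasp_force: 16.2
```

The stop is reached: the TCP no longer moves while the force rises to about 33 N. Backing off and lifting.

Emit:
{"op": "apply_moves", "data": {"motion": [[[0,0.012,0,0],[0,0.012,0,0],[0,0.012,-0.05,0],[0,0.012,-0.1,0],[0,-0.03,-0.14,-0.14],[0,-0.07,-0.17,-0.28],[0,-0.11,-0.19,-0.42],[0,-0.15,-0.19,-0.56]]], "hand": 0.044}}

```text
time_s: 4.1
tcp_pos: [0.4939, 0.0503, 0.2637]
tcp_rot: [[0.796, 0.605, 0.005], [0.605, -0.796, 0.002], [0.006, 0.002, -1.0]]
wrist_force: [1.5, 0.9, -0.4]
grip_width: 0.508
grasp_force: 0.0
```

```bash
python3 - <<'E'
from h import *
s=get_state();R=s['tcp_rot'];t=np.array([.60,.16,.26])-s['tcp_pos'];print(s['tcp_pos'],(R.T@t).round(3),np.degrees(np.arctan2(R[1,1],R[0,1])))
E
```

```text
[0.49388052 0.05026431 0.26366335] [ 0.151 -0.023  0.004] -52.78645273071008
```

Emit:
{"op": "apply_moves", "data": {"motion": [[[0.03,-0.005,0,-0.14],[0.06,-0.01,0,-0.28],[0.09,-0.015,0,-0.42],[0.12,-0.02,0,-0.56],[0.151,-0.023,0,-0.7],[0.151,-0.023,0,-0.84],[0.151,-0.023,0,-0.92],[0.151,-0.023,0,-0.92]]], "hand": 0.06}}

```text
time_s: 4.9
tcp_pos: [0.5999, 0.1571, 0.2594]
tcp_rot: [[0.006, 1.0, -0.001], [1.0, -0.006, 0.001], [0.001, -0.001, -1.0]]
wrist_force: [-1.1, -0.7, 0.2]
grip_width: 0.689
grasp_force: 0.0
```

```bash
python3 - <<'E'
from h import *
s=get_state();print(s['time_s'],s['tcp_pos'],s['tcp_rot'].round(3).tolist())
c=get_calibration("wrist");im=cv2.cvtColor(capture("wrist"),cv2.COLOR_RGB2BGR);cv2.imwrite("pics/w3.png",im)
for b,_ in blobs(im,(50,120,20),(80,255,255),200):
    q=cv2.boxPoints(cv2.minAreaRect(b));print(q.round(0).tolist(),[plane(c,p,.03)[:2].round(3).tolist() for p in q])
sc=cv2.cvtColor(capture("scene"),cv2.COLOR_RGB2BGR);cv2.imwrite("pics/s3.png",sc)
E
```

```text
4.9 [0.59992545 0.15713268 0.25942763] [[0.006, 1.0, -0.001], [1.0, -0.006, 0.001], [0.001, -0.001, -1.0]]
```

View pics/w3.png

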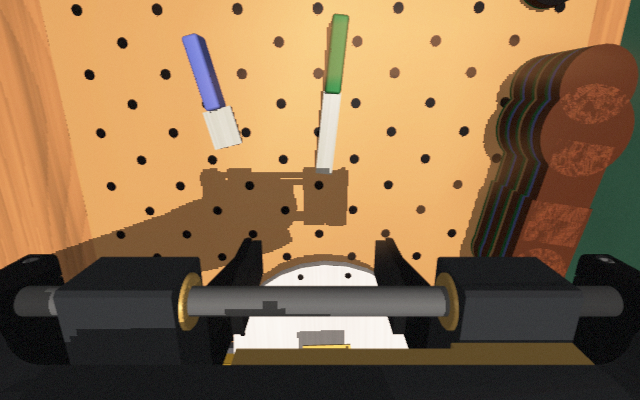

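The wrist view shows the feeler's handle from (341,15) to (333,93) and its tip at (324,172). The scraper is at left, from (195,37) to (225,145).

```bash
python3 - <<'E'
from h import *
c=get_calibration("wrist");im=load("pics/w3.png")
hsv=cv2.cvtColor(im,cv2.COLOR_BGR2HSV)
m=cv2.inRange(hsv,(38,110,30),(75,255,255));m[:,450:]=0;m[230:]=0
for b in cv2.findContours(m,0,1)[0]:
    if cv2.contourArea(b)<100: continue
    r=cv2.minAreaRect(b);q=cv2.boxPoints(r);W=np.array([plane(c,p,.03)[:2] for p in q])
    print(r,W.round(4).tolist(),np.linalg.norm(W-np.roll(W,1,0),axis=1).round(4))
m=cv2.inRange(hsv,(0,0,150),(180,50,255));m[:,:300]=0;m[:,370:]=0;m[200:]=0
b=max(cv2.findContours(m,0,1)[0],key=cv2.contourArea);r=cv2.minAreaRect(b);q=cv2.boxPoints(r)
print(r,[plane(c,p,.018)[:2].round(4).tolist() for p in q])
cs=get_calibration("scene");print(plane(c,(341,15),.03),plane(c,(333,93),.03),plane(c,(324.5,172),.015))
E
```

```text
((332.9950866699219, 83.54949951171875), (15.224069595336914, 18.607194900512695), 5.710593223571777) [[0.6082, 0.2439], [0.6104, 0.2632], [0.627, 0.2615], [0.6252, 0.2421]] [0.017  0.0195 0.0168 0.0195]
((327.86138916015625, 131.88613891601562), (17.413150787353516, 79.60298919677734), 5.710593223571777) [[0.5966, 0.152], [0.6069, 0.2447], [0.6269, 0.2426], [0.6179, 0.1496]]
[0.62593921 0.32056934 0.03      ] [0.61772698 0.24276816 0.03      ] [0.60801307 0.1494986  0.015     ]
```

Emit:
{"op": "apply_moves", "data": {"motion": [[[0.04,0.007,0.02,0.05],[0.08,0.014,0.05,0.095],[0.12,0.021,0.09,0.095],[0.126,0.021,0.13,0.095],[0.126,0.021,0.17,0.095],[0.126,0.021,0.2,0.095],[0.126,0.021,0.2,0.095]]], "hand": 0.05}}

```text
time_s: 5.7
tcp_pos: [0.6195, 0.2805, 0.0547]
tcp_rot: [[0.106, 0.994, -0.008], [0.994, -0.106, -0.004], [-0.004, -0.007, -1.0]]
wrist_force: [-0.5, -0.0, -0.1]
grip_width: 0.576
grasp_force: 0.0
```

```bash
python3 - <<'E'
from h import *
s=get_state();print(s['time_s'],s['tcp_pos'],s['tcp_rot'].round(3).tolist())
c=get_calibration("side");im=cv2.cvtColor(capture("side"),cv2.COLOR_RGB2BGR)
cv2.imwrite("pics/d4.png",cv2.resize(im[90:250,230:430],None,fx=3.7,fy=3.7,interpolation=cv2.INTER_CUBIC))
E
```

```text
5.7 [0.61946012 0.28053356 0.05468703] [[0.106, 0.994, -0.008], [0.994, -0.106, -0.004], [-0.004, -0.007, -1.0]]
```

View pics/d4.png

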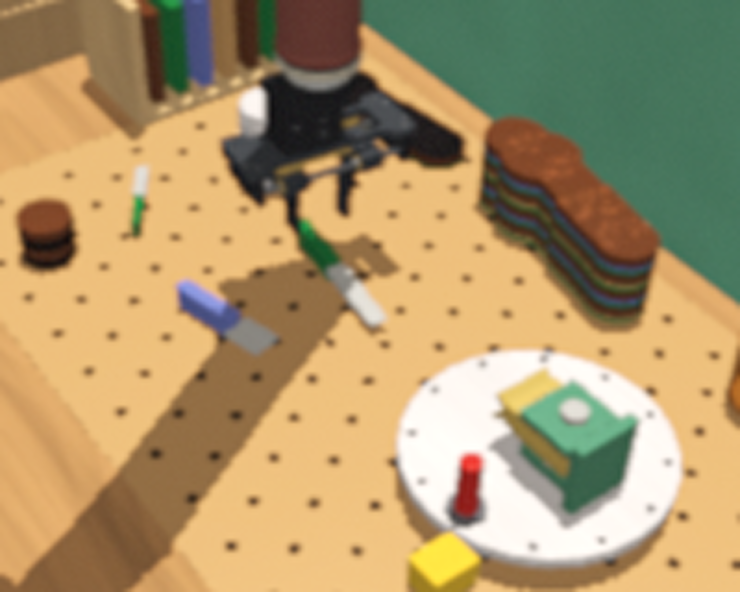

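The fingers are above the feeler's handle at (320,240). Before going down I check that the gripper body, which ends up only 75 mm above the bench, clears the 100 mm tin.

```bash
python3 - <<'E'
from h import *
print(plane(get_calibration("side"),(303,119),.1),plane(get_calibration("scene"),(480,155),.1),plane(get_calibration("side"),(303,141),0))
E
```

```text
[0.65668283 0.4277293  0.1       ] [0.65632121 0.4337757  0.1       ] [ 6.46019300e-01  4.15524541e-01 -1.11022302e-16]
```

Emit:
{"op": "apply_moves", "data": {"motion": [[[0.0027,0.0017,0.025,0],[0.0027,0.0017,0.045,0],[0.0027,0.0017,0.049,0],[0.0027,0.0017,0.049,0]]]}}

```text
time_s: 6.15
tcp_pos: [0.6254, 0.2845, 0.0122]
tcp_rot: [[0.106, 0.994, 0.001], [0.994, -0.106, 0.001], [0.001, 0.001, -1.0]]
wrist_force: [-0.3, 0.1, -0.3]
grip_width: 0.572
grasp_force: 0.0
```

Emit:
{"op": "apply_moves", "data": {"motion": [[[0,0,0,0],[0,0,0,0],[0,0,0,0],[0,0,0,0],[0,0,0,0]]], "hand": 0.0}}

```text
time_s: 6.65
tcp_pos: [0.6245, 0.2844, 0.0108]
tcp_rot: [[0.105, 0.994, -0.0], [0.994, -0.105, 0.0], [0.0, -0.0, -1.0]]
wrist_force: [-1.4, -0.3, 1.9]
grip_width: 0.208
grasp_force: 3.0
```

The opening of 18.1 mm matches the handle, but the grip is a little high. I regrip about 7 mm lower.

Emit:
{"op": "apply_moves", "data": {"motion": [[[0,0,0,0],[0,0,0.006,0],[0,0,0.008,0],[0,0,0.008,0]]], "hand": 0.035}}

```text
time_s: 7.05
tcp_pos: [0.6243, 0.2839, 0.0017]
tcp_rot: [[0.105, 0.994, -0.001], [0.994, -0.105, -0.001], [-0.001, -0.001, -1.0]]
wrist_force: [0.4, -0.2, 0.7]
grip_width: 0.388
grasp_force: 0.0
```

Emit:
{"op": "apply_moves", "data": {"motion": [[[0,0,0,0],[0,0,0,0],[0,0,0,0],[0,0,0,0],[0,0,0,0],[0,0,0,0]]], "hand": 0.0}}

```text
time_s: 7.65
tcp_pos: [0.6248, 0.2843, 0.0027]
tcp_rot: [[0.105, 0.994, 0.0], [0.994, -0.105, 0.0], [0.0, 0.0, -1.0]]
wrist_force: [-0.4, 0.1, -0.1]
grip_width: 0.207
grasp_force: 30.0
```

Emit:
{"op": "apply_moves", "data": {"motion": [[[0,0,-0.03,0],[0,0,-0.07,0],[-0.03,0,-0.11,-0.05],[-0.075,0.001,-0.11,-0.105],[-0.12,0.002,-0.11,-0.105],[-0.165,0.002,-0.11,-0.105],[-0.165,0.002,-0.11,-0.105],[-0.165,0.002,-0.11,-0.105]]]}}

```text
time_s: 8.45
tcp_pos: [0.6094, 0.1184, 0.1127]
tcp_rot: [[0.003, 1.0, -0.0], [1.0, -0.003, -0.0], [-0.0, -0.0, -1.0]]
wrist_force: [-0.0, 1.0, -1.1]
grip_width: 0.204
grasp_force: 30.0
```

```bash
python3 - <<'E'
from h import *
s=get_state();print(s['time_s'],s['tcp_pos'],s['tcp_rot'].round(4).tolist(),s['wrist_force'],s['grasp_force'])
ims=[]
for n in("wrist","scene","side"):
    im=cv2.cvtColor(capture(n),cv2.COLOR_RGB2BGR);cv2.imwrite(f"pics/{n}5.png",im);c=get_calibration(n)
    print(n,[proj(c,P).round(1).tolist() for P in([.61,-.095,.04],[.61,-.075,.085],[.61,-.015,.125])])
    ims.append(im)
a=ims[0][170:400,190:450];b=ims[1][190:310,270:410];d=ims[2][140:260,320:440]
f=lambda x:cv2.resize(x,(400,300),interpolation=cv2.INTER_CUBIC)
cv2.imwrite("pics/m5.png",np.vstack([np.hstack([f(a),f(ims[0])]),np.hstack([f(b),f(d)])]))
E
```

```text
8.45 [0.60943344 0.11841202 0.11265856] [[0.003, 1.0, -0.0], [1.0, -0.003, -0.0001], [-0.0001, -0.0, -1.0]] [-0.02009061  0.95719537 -1.08280051] 29.99952163081616
wrist [[318.8, 429.6], [319.0, 464.7], [319.2, 462.7]]
scene [[338.5, 258.2], [344.9, 243.6], [363.0, 220.8]]
side [[375.4, 210.6], [373.0, 197.8], [362.8, 179.0]]
```

View pics/m5.png

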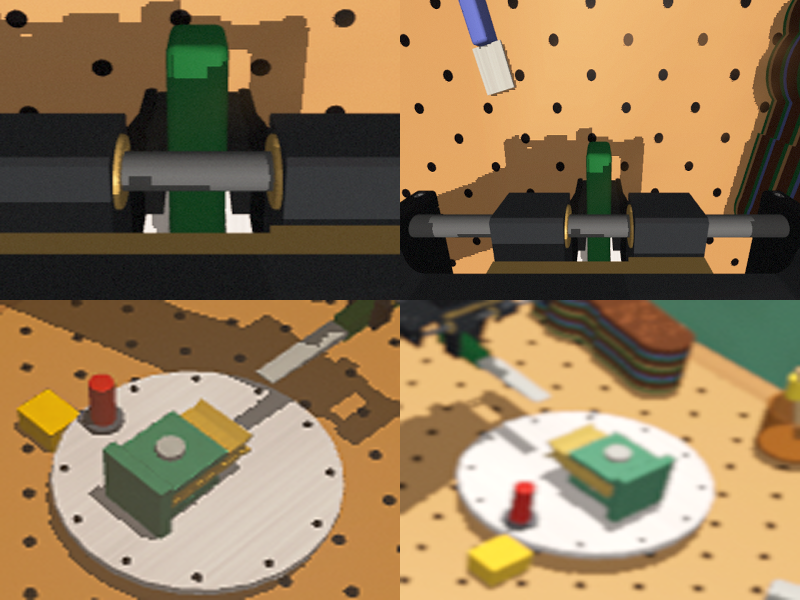

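The tip is seen at scene (362.8,220.4) and side (362,178.8). Both match the predicted position (0.610, −0.015, 0.125) to within a pixel, and the mouth faces +y. I lower to gap height and enter.

Emit:
{"op": "apply_moves", "data": {"motion": [[[0,0,0.02,0],[0,0,0.04,0],[0,0,0.04,0],[0,0,0.04,0]]]}}

```text
time_s: 9.0
tcp_pos: [0.6092, 0.1211, 0.0725]
tcp_rot: [[-0.002, 1.0, -0.001], [1.0, 0.002, 0.0], [0.0, -0.001, -1.0]]
wrist_force: [-0.1, 0.5, -0.5]
grip_width: 0.207
grasp_force: 30.0
```

```bash
python3 - <<'E'
from h import *
s=get_state();print(s['tcp_pos'],s['wrist_force'],s['grasp_force'])
ims=[]
for n in("scene","side"):
    im=cv2.cvtColor(capture(n),cv2.COLOR_RGB2BGR);c=get_calibration(n)
    p=s['tcp_pos'];T=[p[0],p[1]-.1335,p[2]+.0123];print(n,T,proj(c,T))
    x,y=map(int,proj(c,T));ims.append(cv2.resize(im[y-30:y+50,x-50:x+50],(400,320),interpolation=cv2.INTER_CUBIC));print(x-50,y-30)
cv2.imwrite("pics/m6.png",np.hstack(ims))
E
```

```text
[0.60919464 0.12106191 0.07254072] [-0.09666407  0.45637967 -0.48344997] 29.999235905706882
scene [np.float64(0.6091946360985625), np.float64(-0.012438093572674211), np.float64(0.08484072421904731)] [362.33256563 229.89132515]
312 199
side [np.float64(0.6091946360985625), np.float64(-0.012438093572674211), np.float64(0.08484072421904731)] [361.05353536 187.25048775]
311 157
```

View pics/m6.png

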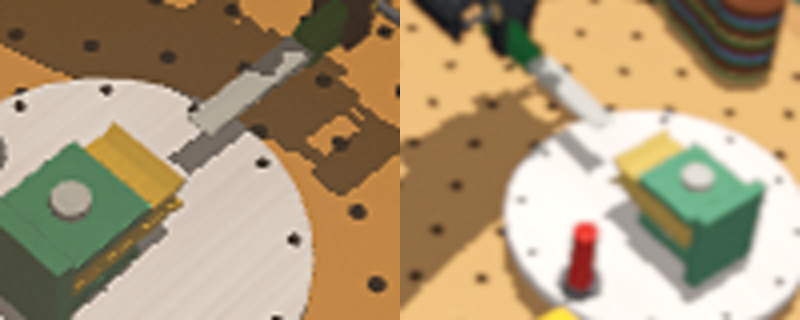

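The tip is on the prediction in both views, at crop (201,123) and (601,120), and the blade line runs into the middle of the mouth. Entering now.

Emit:
{"op": "apply_moves", "data": {"motion": [[[-0.012,0,0,0],[-0.024,0,0,0],[-0.036,0,0,0],[-0.048,0,0,0],[-0.058,0,0,0],[-0.066,0,0,0],[-0.074,0,0,0],[-0.074,0,0,0]]]}}

```text
time_s: 9.9
tcp_pos: [0.6095, 0.0443, 0.0725]
tcp_rot: [[0.002, 1.0, -0.0], [1.0, -0.002, -0.001], [-0.001, -0.0, -1.0]]
wrist_force: [0.3, 0.2, -1.4]
grip_width: 0.206
grasp_force: 30.0
```

Emit:
{"op": "apply_moves", "data": {"motion": [[[-0.004,0,0,0],[-0.008,0,0,0],[-0.008,0,0,0],[-0.008,0,0,0]]]}}

```text
time_s: 10.3
tcp_pos: [0.6094, 0.0381, 0.0725]
tcp_rot: [[-0.0, 1.0, -0.0], [1.0, 0.0, 0.0], [0.0, -0.0, -1.0]]
wrist_force: [0.2, 0.1, -1.1]
grip_width: 0.203
grasp_force: 30.0
```

Emit:
{"op": "apply_moves", "data": {"motion": [[[-0.004,0,0,0],[-0.004,0,0,0],[-0.004,0,0,0]]]}}

```text
time_s: 10.6
tcp_pos: [0.6094, 0.0338, 0.0725]
tcp_rot: [[0.0, 1.0, -0.0], [1.0, -0.0, -0.0], [-0.0, -0.0, -1.0]]
wrist_force: [0.0, 0.3, -1.5]
grip_width: 0.203
grasp_force: 30.0
```

Emit:
{"op": "apply_moves", "data": {"motion": [[[-0.004,0,0,0],[-0.004,0,0,0],[-0.004,0,0,0]]]}}

```text
time_s: 10.9
tcp_pos: [0.6094, 0.0297, 0.0726]
tcp_rot: [[0.0, 1.0, 0.0], [1.0, -0.0, -0.0], [-0.0, 0.0, -1.0]]
wrist_force: [0.2, 0.3, -1.4]
grip_width: 0.203
grasp_force: 30.0
```

Emit:
{"op": "apply_moves", "data": {"motion": [[[-0.004,0,0,0],[-0.004,0,0,0],[-0.004,0,0,0]]]}}

```text
time_s: 11.2
tcp_pos: [0.6094, 0.0257, 0.0726]
tcp_rot: [[0.0, 1.0, -0.0], [1.0, -0.0, -0.0], [-0.0, -0.0, -1.0]]
wrist_force: [0.3, 0.4, -1.1]
grip_width: 0.205
grasp_force: 30.0
```

Tip about 33 mm past the throat, with no drag yet.

Emit:
{"op": "apply_moves", "data": {"motion": [[[-0.004,0,0,0],[-0.004,0,0,0],[-0.004,0,0,0]]]}}

```text
time_s: 11.5
tcp_pos: [0.6095, 0.0214, 0.0726]
tcp_rot: [[0.0, 1.0, 0.0], [1.0, -0.0, -0.0], [-0.0, 0.0, -1.0]]
wrist_force: [0.1, -0.0, -2.2]
grip_width: 0.203
grasp_force: 30.0
```

Emit:
{"op": "apply_moves", "data": {"motion": [[[-0.003,0,0,0],[-0.003,0,0,0],[-0.003,0,0,0]]]}}

```text
time_s: 11.8
tcp_pos: [0.6094, 0.0192, 0.0726]
tcp_rot: [[-0.0, 1.0, -0.0], [1.0, 0.0, 0.0], [0.0, -0.0, -1.0]]
wrist_force: [-0.9, 1.6, -1.3]
grip_width: 0.209
grasp_force: 30.0
```

Emit:
{"op": "apply_moves", "data": {"motion": [[[-0.003,0,0,0],[-0.003,0,0,0],[-0.003,0,0,0]]]}}

```text
time_s: 12.1
tcp_pos: [0.6095, 0.0162, 0.0726]
tcp_rot: [[-0.0, 1.0, 0.0], [1.0, 0.0, 0.0], [0.0, 0.0, -1.0]]
wrist_force: [-0.4, 3.8, -0.9]
grip_width: 0.202
grasp_force: 30.0
```

Emit:
{"op": "apply_moves", "data": {"motion": [[[-0.002,0,0,0],[-0.002,0,0,0],[-0.002,0,0,0],[-0.002,0,0,0]]]}}

```text
time_s: 12.5
tcp_pos: [0.6094, 0.0142, 0.0725]
tcp_rot: [[-0.0, 1.0, -0.0], [1.0, 0.0, 0.0], [0.0, -0.0, -1.0]]
wrist_force: [-0.4, 4.4, -0.5]
grip_width: 0.202
grasp_force: 30.0
```

Emit:
{"op": "apply_moves", "data": {"motion": [[[-0.001,0,0,0],[-0.001,0,0,0],[-0.001,0,0,0],[-0.001,0,0,0]]]}}

```text
time_s: 12.9
tcp_pos: [0.6094, 0.0133, 0.0726]
tcp_rot: [[-0.0, 1.0, -0.0], [1.0, 0.0, 0.0], [0.0, -0.0, -1.0]]
wrist_force: [0.1, 4.6, -0.3]
grip_width: 0.198
grasp_force: 30.0
```

The drag is 4.6 N, about 7 mm past first contact, so roughly 4 N on each plate. I do a quick check that the peg, and so the disc, hasn't moved, and that the scraper is where it was. If both hold, I hand in.

```bash
python3 - <<'E'
from h import *
new=cv2.cvtColor(capture("side"),cv2.COLOR_RGB2BGR);old=load("pics/side5.png");first=load("pics/side0.png")
f=lambda im,lo,hi:[np.round(cv2.minAreaRect(b)[0],1).tolist() for b,_ in blobs(im,lo,hi)]
for im in(first,old,new):print("red",f(im,(0,200,120),(6,255,255)),"blue",f(im[150:200,260:320],(110,90,80),(130,255,255)))
s=get_state();print(s['wrist_force'],s['ft_torque'],s['grasp_force'])
cv2.imwrite("pics/m7.png",cv2.resize(new[150:260,320:440],None,fx=5,fy=5,interpolation=cv2.INTER_CUBIC))
E
```

```text
red [[538.1, 341.8], [382.2, 229.2]] blue [[24.9, 22.8]]
red [[537.9, 341.8], [355.9, 222.0]] blue [[24.9, 22.8]]
red [[541.2, 347.0], [525.8, 330.8], [355.9, 221.7]] blue [[24.9, 22.8]]
[ 0.24644436  5.1412881  -0.75074079] [ 1.14702621 -0.06586643  0.01873762] 29.99931292142719
```

The peg and scraper haven't moved, and the push is about 5 N. Handing in.

```bash
python3 -c "
from station import *
print(sign_off())"
```

```text
the job is handed in; nothing more can be done
None
```

The job is handed in: the carousel is at its stop, and the gripper holds the feeler level between the brass plates with its tip about 45 mm past the throat and a push of about 5 N; I got no verdict back.

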